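# Vent the air receiver: unscrew the valve's lock nut, press the freed pin

### The arm

A 6-joint arm with a two-finger parallel gripper is mounted at the origin on a cart in front of the work surface, level with it; the furniture and walls round the work are solid. World frame = base frame: x ahead of the robot, y to its left, z up, the work surface at z = 0. Lengths are in mm, angles in rad, forces in N, time in s.
With the tool pointing down it reaches from about 275 to 1000 mm from the base axis. Payload 8.4 kg.
Tool frame: the origin (TCP) lies midway between the tips of the shut fingers; the grasp point (between the pads) lies 19 mm behind it; z points along the fingers, y is the line along which they close (so a half turn about z gives the same grasp; the last joint's range is limited). The gripper opens to 85 mm and grips with 20 to 120 N. Pads are 22 mm wide; open, the fingers measure 114 mm over their backs; the gripper's body (76 mm by 85 mm) begins 54 mm behind the grasp point. The pads swing forward as they close: fully open they stand 13 mm farther back than shut.
Start: joints at [1.168, 0.353, 1.633, -0, 1.155, -0.002], TCP at [243.846, 575.471, 231.281] pointing down, gripper open.
Joint ranges: [-2.63, 2.63], [-0.92, 2.1], [0.06, 2.66], [-1.3, 4.44], [0, 2.69], [-3.02, 3.02]. Speed limits (rad/s): [2.22, 2.22, 2.79, 3.14, 3.14, 3.14].

### API

Orientations are given as [roll, pitch, yaw] about the fixed x, y, z axes, in that order (R = Rz(yaw) Ry(pitch) Rx(roll)).
In Python, from rig import telemetry, optics, r gives the robot as it stands.
- The arm moves only by the tool play_rows, never from a script. Its arguments are lists of equal length, an entry for each row: "dp": the shift along the tool's x, y, z in units of 40 mm (1.0 is 40 mm), a list of three; "rot": the turn, a rotation vector about the tool's x, y, z in units of 6 degrees (1.0 is 6 degrees), a list of three. In form: {"dp": [[tx, ty, tz], ...], "rot": [[ax, ay, az], ...]}. A call has 1 to 5 rows; each row is the pose to reach, as a shift and turn from the pose commanded when the call began, along the tool's axes at that moment; what a row does not reach only later rows make up. A row lasts 1/12 s, in which the tool goes at most 41.7 mm and 7.16 degrees, less where a joint would pass 70% of its speed; a pose out of reach is approached as far as the arm can. A call with a gripper value outside its range is refused whole. "fingers" is the opening, from 0 (shut) to 1 (fully open), set as the call begins (left out, the last holds). The fingers move at their own pace and stop on an object; "grip_force" is the grip in N (left out, the last holds). Time passes only in rows, so rows that repeat a pose let the fingers close. It gives the time, the measured TCP pose, the force, the opening and the grip force at its end, in the units of the state.
- telemetry.sense(): the state, without advancing time (a new reading comes with each control period).
- optics.grab_frame(name): name is "side" or "top"; returns a dict with "color" (400x640x3 uint8, red, green, blue), "mtx" (3x3 intrinsics, pixels), "D" ([k1, k2, p1, p2, k3] as OpenCV has them; the pictures are not rectified), "R" (3x3) and "t" (3): a world point X has camera coordinates R X + t. Camera axes: x right, y down, z forward; pixel columns grow to the right and rows downward; lengths in mm; the calibration is good to about 2 mm. A picture is of the moment at which its call begins. There is no depth.
- r.sign_off(): hands the job in; it is judged then, once.
The state is a dict: "clock": time; "qpos": joint angles; "qvel": joint speeds; "joint_efforts": joint torques, N m; "eef_pos": TCP position; "tcp_rot": TCP orientation; "contact_force": force on the tool from outside, world axes, zero at the start; "wrist_torque": the same for the moment, N m; "opening": opening from 0.0 (shut) to 1.0 (fully open); "grasp_force": force on a finger pad.
Only numpy, scipy, OpenCV 4.12 (cv2) and the standard library are available. Lean on these libraries where they do the work, as an engineer would, in place of code of your own. Each camera call takes 0.05 s, during which the arm holds its last target. There are 200 camera calls.

### The job

Let the air out of the small blue air receiver: unscrew the tiny knurled brass lock nut on its top valve (anticlockwise from above, in several grips) until it stops, then press the freed steel pin gently fully home with the fingertips, keep it down for about a second so that the red tell-tale drops, and let the pin spring back up. The pin bends at 20 N, locked or free, so never load it that hard, and leave the other things in the drawer where they are.

Things in the scene. Friction and masses are not known exactly. Their poses are not given: they have to be found in the camera images.
- receiver: Blue air receiver: upright cylinder 82 mm across on a 100 mm round foot, fixed to the trolley, with a plugged brass outlet low on its side; origin at the centre of its underside, z up. A 30 mm aluminium boss on its top ends 100 mm above the origin; the valve is screwed upright into it.
- boss_face (a point): Centre of the boss's top face; its z axis (up) is the axis of valve, nut and pin. The valve's 32 mm flange has its underside 1 to 13 mm above this point; this height varies and is not measured: find it by touch or camera. Above the flange's underside: flange top 8 mm, bare 9 mm thick stem 12 to 26 mm, lock nut 26 to 36 mm (screwed down), top of the pin 47 mm.
- lock_nut (a joint): Turn of the knurled brass nut (14 mm across, 10 mm high), rad: 0 screwed down, grows anticlockwise seen from above, 2.6 at its stop; starts at 0 to 0.4, needs 0.05 N m. It climbs 2 mm per rad on the pin, so rise with it, else it draws the pin down. It blocks the pin: the pin can go down only as far as the nut has climbed.
- pin (a joint): Depth of the steel pin (6 mm thick, 8 mm round head, upright through the nut), m: 0 sprung up, 0.005 fully home, where it meets a hard stop. Its spring pushes back with 2.5 N at first and 6.5 N fully home. While the nut locks it, it is as hard as that stop. More than 20 N from the fingers on it bends it, at any time.
- tell_tale (a joint): Drop of the red tell-tale button (5 mm thick, on the flange, 11.5 mm from the axis), m: 0 standing 4.5 mm proud of the flange (pressure), about 0.0045 down (vented). The pin drives it down inside the valve and it stays down; it cannot be pushed by hand.
- tape_measure: Bystander: yellow tape measure, 37 x 76 x 64 mm; origin at the centre of its underside.
- multimeter: Bystander: dark grey and yellow multimeter lying on its back, 152 x 76 x 44 mm; origin at the centre of its underside.
- side_cutter: Bystander: red-handled pliers lying flat, 72 x 160 x 19 mm; origin at the centre of its underside.
- tape_1: Bystander: red roll of tape, 60 mm across, 19 mm high; origin at the centre of its underside.
- ferrule_tin: Bystander: round pale grey tin, 64 mm across, 30 mm high; origin at the centre of its underside.
- screwdriver_1: Bystander: red and yellow screwdriver, 25 x 178 x 24 mm; origin at the centre of its underside.
- spare_battery: Bystander: black drill battery, 64 x 90 x 56 mm; origin at the centre of its underside.
- hex_key: Bystander: hexagon key, 34 x 114 x 7 mm; origin at the centre of its underside.

How it is judged:
By the outcome, as a careful person would: the job done as asked, in the order asked, and still so for the second after the job is handed in, with the robot touching nothing.
It also fails if it takes over 54 s, if anything falls off the work surface, if the arm or the gripper's body presses on something with over 40 N, if the wrist force passes 120 N, or if a joint passes its speed limit or range.

## Working session

There is one attempt and no reset: what is moved stays moved. The work goes in short steps, Python scripts to look and compute and a tool call to move; the robot and the scene stay as the last step left them, time stands still between calls to the robot, and variables do not carry over. Pictures are saved under pics/ and viewed, at most 10 in all, crops included, and the job is handed in when it is done.

Besides the shell and the picture viewer there is one more tool, called after "Emit:" as name(argument=value, ...) on one line, values as JSON. play_rows: Moves the arm, as the interface text tells. Its arguments: {"type":"object","properties":{"dp":{"type":"array"},"rot":{"type":"array"},"fingers":{"type":"number"},"grip_force":{"type":"number"}},"required":["dp","rot"]}

```bash
mkdir -p pics; ls; python3 - <<'E'
from rig import telemetry, optics, r
import cv2,numpy as np
print(telemetry.sense())
for n in("side","top"):
    f=optics.grab_frame(n); cv2.imwrite(f"pics/{n}0.png",f["color"][:,:,::-1]); np.savez(f"{n}.npz",**f)
    print(n,f["mtx"],f["D"],f["R"],f["t"], -f["R"].T@f["t"])
E
```

```text
pics
{'clock': 0.0, 'qpos': array([ 1.16758762e+00,  3.53585098e-01,  1.63415964e+00,  1.89244614e-05,
        1.15518738e+00, -2.42274996e-03]), 'qvel': array([ 0.00017512, -0.00126186,  0.00051303,  0.00187275, -0.00034597,
       -0.00167883]), 'joint_efforts': array([ 1.74300672e-03, -6.05242324e+01, -3.42066443e+01,  1.61305375e-04,
        9.46006563e-03,  2.88061116e-06]), 'eef_pos': array([243.65692165, 575.0241006 , 230.59014283]), 'tcp_rot': array([-3.14025324e+00, -2.05482956e-05,  2.74079903e+00]), 'contact_force': array([0.6628653 , 0.48269626, 0.25762459]), 'wrist_torque': array([ 0.00894062, -0.03900182,  0.02712717]), 'grasp_force': 0.0, 'opening': 0.9965410675650181}
side [[406.58324288   0.         318.19330424]
 [  0.         406.58324288 205.12622087]
 [  0.           0.           1.        ]] [-0.08410159  0.          0.          0.          0.        ] [[ 0.82437914 -0.56544331 -0.02594038]
 [-0.31800946 -0.42475139 -0.84761798]
 [ 0.46826171  0.70700786 -0.52997251]] [-443.62926303  256.91272548  649.1894569 ] [ 143.42882337 -600.70521056  550.30849995]
top [[401.351914     0.         324.25334977]
 [  0.         401.351914   201.96011756]
 [  0.           0.           1.        ]] [0.02773506 0.         0.         0.         0.        ] [[ 0.02820435 -0.99949185 -0.01485111]
 [-0.99727331 -0.02712197 -0.06863198]
 [ 0.06819432  0.01674634 -0.9975315 ]] [ -15.5474051   519.20438637 1038.14916696] [ 447.43130853  -18.84285583 1070.98962666]
```

View pics/side0.png

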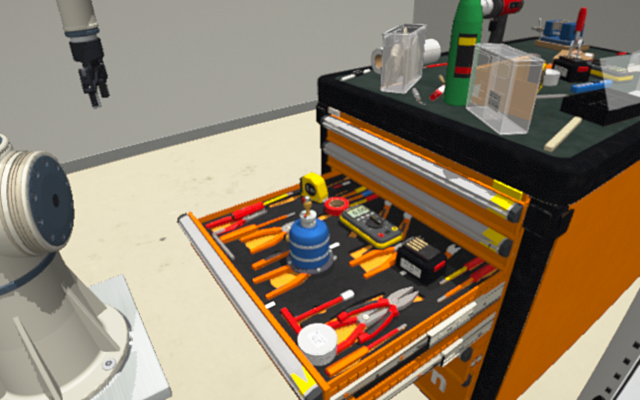

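View pics/top0.png

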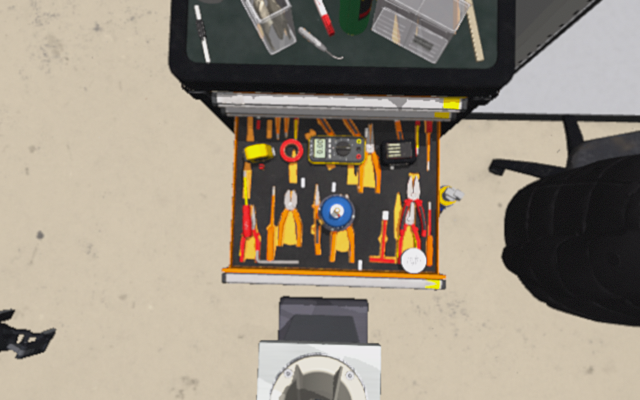

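The receiver is at about (337,212) in the top view and (309,240) in the side view, with the valve near (308,205). The arm is clear of both views. I'll enlarge the valve.

```bash
python3 - <<'E'
import cv2,numpy as np
a=cv2.imread("pics/side0.png")[185:245,280:340]; b=cv2.imread("pics/top0.png")[187:237,312:362]
a=cv2.resize(a,(600,600),interpolation=0)[:,100:500]; b=cv2.resize(b,(400,400),interpolation=0)
c=np.zeros((600,800,3),np.uint8); c[:,:400]=a; c[:400,400:]=b
cv2.imwrite("pics/z0.png",c)
E
```

```text
(no output)
```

View pics/z0.png

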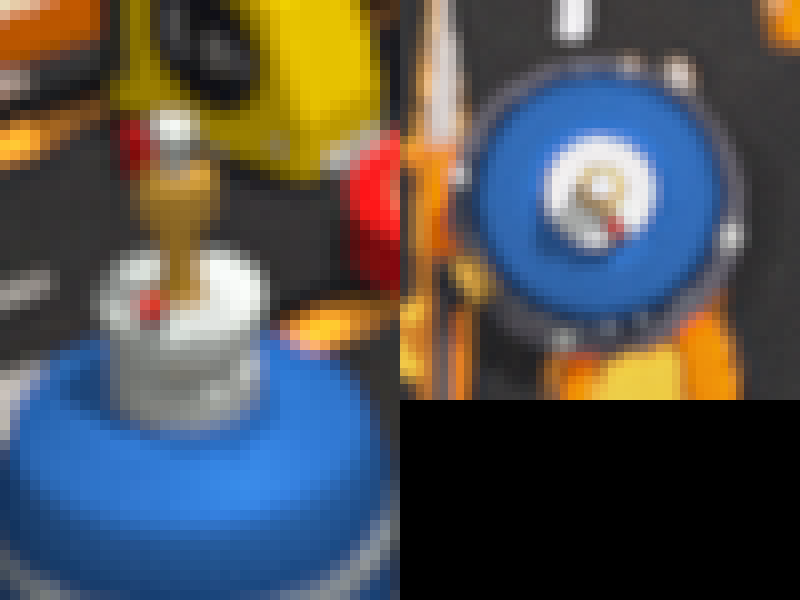

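The side view shows the pin head at (307.4,196.5), the nut at (307.7,204) and the flange top at (308.3,214). In the top view the nut and pin are at (337.3,210.2). The red tell-tale is up.

```bash
cat > h.py <<'E'
import numpy as np,cv2
F={n:dict(np.load(f"{n}.npz")) for n in("side","top")}
def ray(n,u,v):
    f=F[n]; p=cv2.undistortPoints(np.array([[[u,v]]],float),f["mtx"],f["D"])[0,0]
    d=f["R"].T@np.array([p[0],p[1],1]); return -f["R"].T@f["t"], d/np.linalg.norm(d)
def tri(pts):
    A=np.zeros((3,3));b=np.zeros(3)
    for n,u,v in pts:
        c,d=ray(n,u,v);P=np.eye(3)-np.outer(d,d);A+=P;b+=P@c
    X=np.linalg.solve(A,b)
    return X,[np.linalg.norm((np.eye(3)-np.outer(d,d))@(X-c)) for c,d in[ray(*p) for p in pts]]
def proj(n,X):
    f=F[n];return cv2.projectPoints(np.array([X],float),cv2.Rodrigues(f["R"])[0],f["t"],f["mtx"],f["D"])[0][0,0]
E
python3 - <<'E'
from h import *
t=("top",336.9,209.8)
for nm,u,v in(("pintop",306.9,195.7),("nutmid",307.2,203.6),("flange",307.8,213.8)): print(nm,tri([("side",u,v),t]))
# drawer floor / receiver foot
hs=cv2.cvtColor(F["top"]["color"],cv2.COLOR_RGB2HSV); m=cv2.inRange(hs,(100,120,60),(125,255,255)); m[:180]=0;m[245:]=0;m[:,:300]=0;m[:,375:]=0
c=max(cv2.findContours(m,0,1)[0],key=cv2.contourArea); print(cv2.minEnclosingCircle(c))
E
```

```text
pintop (array([493.4232713 , -33.15748881, 155.69299323]), [np.float64(0.6458451925321961), np.float64(0.6458451925322797)])
nutmid (array([493.85770858, -33.17041463, 137.89191544]), [np.float64(0.12794874135186285), np.float64(0.12794874135188644)])
flange (array([494.61486059, -33.29261757, 114.2038316 ]), [np.float64(0.35393320385377286), np.float64(0.3539332038537779)])
((336.25, 211.375), 15.675020217895508)
```

```bash
cat > go.py <<'E'
import sys,numpy as np
from scipy.spatial.transform import Rotation as Ro
from rig import telemetry
s=telemetry.sense(); x,y,z,yaw=map(float,sys.argv[1:5])
R=Ro.from_euler("xyz",s["tcp_rot"]); T=Ro.from_euler("xyz",[np.pi,0,yaw])
print("t",round(s["clock"],2),"pos",s["eef_pos"].round(1),"rot",s["tcp_rot"].round(3),"F",s["contact_force"].round(1),"M",s["wrist_torque"].round(2),"open",round(s["opening"],3),"gf",round(s["grasp_force"],1),"q",s["qpos"].round(2))
print("dp",(R.inv().apply(np.array([x,y,z])-s["eef_pos"])/40).round(3),"rot",np.degrees((R.inv()*T).as_rotvec()/6).round(2))
E
python3 go.py 494 -33 230 1.0
```

```text
t 0.1 pos [243.7 575.1 230.7] rot [-3.14   0.     2.741] F [ 0.2 -0.3 -0.2] M [0.02 0.01 0.02] open 0.998 gf 0.0 q [ 1.17  0.35  1.63 -0.    1.16 -0.  ]
dp [-11.693 -11.556   0.031] rot [-1.000e-02  1.000e-02  1.662e+01]
```

Emit:
play_rows(dp=[[-11.7,-11.55,0],[-11.7,-11.55,0],[-11.7,-11.55,0],[-11.7,-11.55,0],[-11.7,-11.55,0]], rot=[[0,0,16.6],[0,0,16.6],[0,0,16.6],[0,0,16.6],[0,0,16.6]], fingers=0.45, grip_force=30)

```text
clock: 0.52
eef_pos: [323.3, 380.9, 230.9]
tcp_rot: [-3.141, 0.0, 2.11]
contact_force: [1.1, 1.2, 0.4]
opening: 0.456
grasp_force: 0.0
```

```bash
python3 go.py 494 -33 230 1.0
```

```text
t 0.52 pos [323.3 380.9 230.9] rot [-3.141  0.     2.11 ] F [1.1 1.2 0.4] M [-0.04 -0.05  0.04] open 0.456 gf 0.0 q [ 0.86  0.16  1.9  -0.    1.09  0.32]
dp [-11.071  -1.655   0.028] rot [-0.00e+00  1.00e-02  1.06e+01]
```

Emit:
play_rows(dp=[[-11.0,-1.65,0],[-11.0,-1.65,0],[-11.0,-1.65,0],[-11.0,-1.65,0],[-11.0,-1.65,0]], rot=[[0,0,10.6],[0,0,10.6],[0,0,10.6],[0,0,10.6],[0,0,10.6]])

```text
clock: 0.93
eef_pos: [403.7, 188.7, 231.3]
tcp_rot: [3.142, 0.0, 1.485]
contact_force: [0.1, 0.7, 0.6]
opening: 0.448
grasp_force: 0.0
```

```bash
python3 go.py 494 -33 205 1.0
```

```text
t 0.93 pos [403.7 188.7 231.3] rot [3.142 0.    1.485] F [0.1 0.7 0.6] M [ 0.06 -0.05  0.02] open 0.448 gf 0.0 q [ 0.43  0.07  2.   -0.    1.07  0.52]
dp [-5.329  2.724  0.657] rot [0.   0.   4.63]
```

Emit:
play_rows(dp=[[-5.33,2.72,0.65],[-5.33,2.72,0.65],[-5.33,2.72,0.65],[-5.33,2.72,0.65],[-5.33,2.72,0.65]], rot=[[0,0,4.6],[0,0,4.6],[0,0,4.6],[0,0,4.6],[0,0,4.6]])

```text
clock: 1.35
eef_pos: [482.9, -2.9, 208.5]
tcp_rot: [3.142, -0.0, 1.002]
contact_force: [0.5, 1.4, 0.1]
opening: 0.453
grasp_force: 0.0
```

```bash
python3 go.py 494 -33 185 1.0
```

```text
t 1.35 pos [482.9  -2.9 208.5] rot [ 3.142 -0.     1.002] F [0.5 1.4 0.1] M [ 0.05 -0.08  0.01] open 0.453 gf 0.0 q [-0.01  0.16  1.95  0.    1.03  0.56]
dp [-0.485  0.639  0.589] rot [ 0.   -0.    0.02]
```

Emit:
play_rows(dp=[[-0.48,0.64,0.59],[-0.48,0.64,0.59],[-0.48,0.64,0.59],[-0.48,0.64,0.59]], rot=[[0,0,0],[0,0,0],[0,0,0],[0,0,0]])

```text
clock: 1.68
eef_pos: [493.7, -30.5, 185.0]
tcp_rot: [-3.14, 0.0, 1.008]
contact_force: [-0.3, 0.5, 1.1]
opening: 0.448
grasp_force: 0.0
```

```bash
python3 go.py 494 -33 127 1.0; python3 - <<'E'
from h import *
from rig import optics
f=optics.grab_frame("side");a=f["color"][:,:,::-1];cv2.imwrite("pics/side1.png",cv2.resize(a[150:230,265:355],(675,600),interpolation=2))
E
```

```text
t 1.68 pos [493.7 -30.5 185. ] rot [-3.14   0.     1.008] F [-0.3  0.5  1.1] M [ 0.02 -0.03  0.02] open 0.448 gf 0.0 q [-0.06  0.21  1.95  0.    0.99  0.5 ]
dp [-0.049  0.042  1.449] rot [-0.01  0.    0.08]
```

View pics/side1.png

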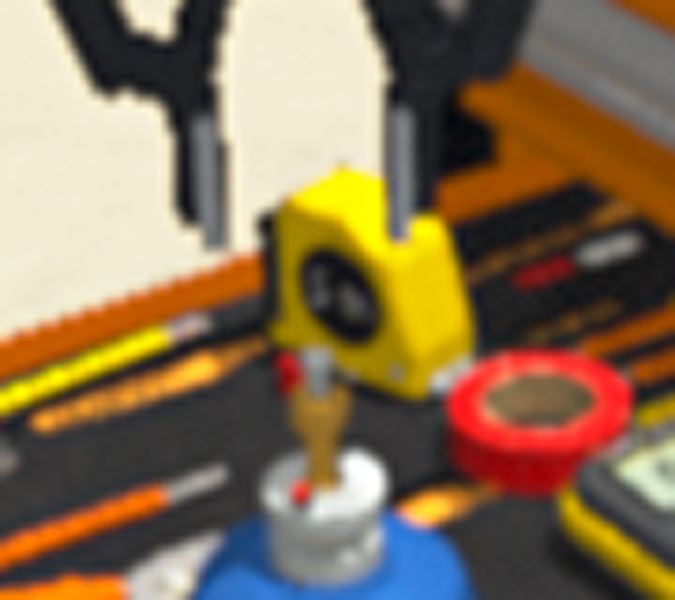

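The pad tips are at (293.4,182.7) and (318.1,181.6), so their midpoint is (305.7,182.1). The pin is at about (307.3,197). I'll compare that with the projected positions.

```bash
python3 - <<'E'
from h import *
for p in((493.7,-31,185),(493.7,-31,191),(494,-33,190),(494,-33,155)): print(p,proj("side",p)+.5,proj("top",p)+.5)
from rig import optics
f=optics.grab_frame("top");cv2.imwrite("pics/top1.png",cv2.resize(f["color"][185:240,305:370,::-1],(709,600),interpolation=2))
E
```

```text
(493.7, -31, 185) [305.91693346 182.25232907] [336.79939471 209.24693234]
(493.7, -31, 191) [305.78068699 179.42637875] [336.8406449  209.10539756]
(494, -33, 190) [306.52195984 180.26032145] [337.74772568 209.01774965]
(494, -33, 155) [307.28600821 196.42156678] [337.48040292 209.819769  ]
```

View pics/top1.png

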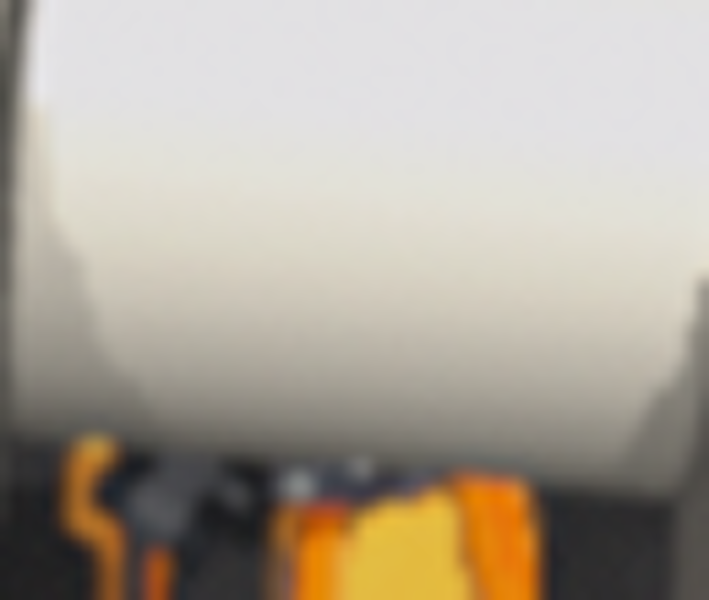

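The arm blocks the top view, but the side view agrees with the calibration. I'll descend over the nut.

Emit:
play_rows(dp=[[-0.05,0.04,0.5],[-0.05,0.04,1.0],[-0.05,0.04,1.42],[-0.05,0.04,1.42],[-0.05,0.04,1.42]], rot=[[0,0,0],[0,0,0],[0,0,0],[0,0,0],[0,0,0]], fingers=0.4)

```text
clock: 2.2
eef_pos: [494.1, -32.1, 128.6]
tcp_rot: [-3.141, 0.0, 1.011]
contact_force: [-0.1, 0.7, -0.1]
opening: 0.402
grasp_force: 0.0
```

```bash
python3 go.py 494 -33 127 1.0; python3 - <<'E'
from h import *
from rig import optics
f=optics.grab_frame("side");a=f["color"][:,:,::-1];cv2.imwrite("pics/side2.png",cv2.resize(a[170:230,275:345],(700,600),interpolation=2))
E
```

```text
t 2.2 pos [494.1 -32.1 128.6] rot [-3.141  0.     1.011] F [-0.1  0.7 -0.1] M [-0.03  0.   -0.  ] open 0.402 gf 0.0 q [-0.07  0.29  2.    0.    0.86  0.49]
dp [-0.019  0.01   0.04 ] rot [-0.01  0.    0.1 ]
```

View pics/side2.png

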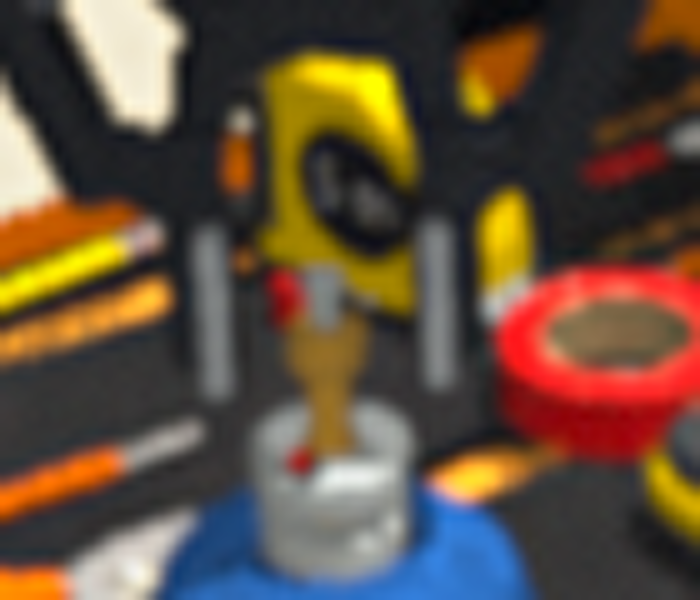

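The pads at columns 215 and 440 straddle the nut (column 326), and the tips are just below its bottom. Now I'll close.

Emit:
play_rows(dp=[[0,0,0],[0,0,0],[0,0,0],[0,0,0],[0,0,0]], rot=[[0,0,0],[0,0,0],[0,0,0],[0,0,0],[0,0,0]], fingers=0.0, grip_force=25)

```text
clock: 2.67
eef_pos: [494.3, -32.4, 129.4]
tcp_rot: [-3.141, -0.001, 1.009]
contact_force: [-3.1, 5.5, 4.8]
opening: 0.136
grasp_force: 24.4
```

```bash
python3 go.py 494 -33 127 1.0
```

```text
t 2.67 pos [494.3 -32.4 129.4] rot [-3.141e+00 -1.000e-03  1.009e+00] F [-3.1  5.5  4.8] M [0.73 0.5  0.01] open 0.136 gf 24.4 q [-0.07  0.28  2.    0.    0.86  0.49]
dp [-0.016  0.002  0.06 ] rot [-0.01 -0.01  0.08]
```

Emit:
play_rows(dp=[[0,-0.01,-0.005],[0,-0.01,-0.01],[0,-0.01,-0.015],[0,-0.01,-0.02],[0,-0.01,-0.025]], rot=[[0,0,-1],[0,0,-2],[0,0,-3],[0,0,-4],[0,0,-5]])

```text
clock: 3.08
eef_pos: [493.4, -32.1, 130.1]
tcp_rot: [-3.141, -0.001, 1.537]
contact_force: [-3.7, 5.7, 2.9]
opening: 0.138
grasp_force: 24.4
```

```bash
python3 go.py 494 -33 127 1.0
```

```text
t 3.08 pos [493.4 -32.1 130.1] rot [-3.141e+00 -1.000e-03  1.537e+00] F [-3.7  5.7  2.9] M [ 0.9   0.57 -0.02] open 0.138 gf 24.4 q [-0.07  0.28  2.    0.    0.86 -0.04]
dp [-0.021  0.015  0.077] rot [-0.01 -0.01  5.13]
```

Emit:
play_rows(dp=[[0,0,-0.005],[0,0,-0.01],[0,0,-0.015],[0,0,-0.02],[0,0,-0.025]], rot=[[0,0,-1],[0,0,-2],[0,0,-3],[0,0,-4],[0,0,-5]])

```text
clock: 3.5
eef_pos: [492.7, -32.2, 130.9]
tcp_rot: [-3.14, -0.002, 2.061]
contact_force: [-6.5, 4.7, 2.9]
opening: 0.134
grasp_force: 24.4
```

```bash
python3 go.py 494 -33 127 1.0
```

```text
t 3.5 pos [492.7 -32.2 130.9] rot [-3.140e+00 -2.000e-03  2.061e+00] F [-6.5  4.7  2.9] M [ 0.75  0.99 -0.05] open 0.134 gf 24.4 q [-0.07  0.28  2.    0.    0.86 -0.56]
dp [-0.033  0.019  0.097] rot [-2.000e-02 -1.000e-02  1.013e+01]
```

Emit:
play_rows(dp=[[0,0,0],[0,0,0],[0,0,0]], rot=[[0,0,0],[0,0,0],[0,0,0]], fingers=0.4)

```text
clock: 3.75
eef_pos: [494.8, -33.1, 131.0]
tcp_rot: [3.14, 0.001, 2.054]
contact_force: [-0.4, -0.1, -0.6]
opening: 0.398
grasp_force: 0.0
```

```bash
python3 go.py 493 -32 130 1.0
```

```text
t 3.75 pos [494.8 -33.1 131. ] rot [3.140e+00 1.000e-03 2.054e+00] F [-0.4 -0.1 -0.6] M [ 0.04 -0.01 -0.02] open 0.398 gf 0.0 q [-0.07  0.28  2.   -0.    0.86 -0.55]
dp [ 0.045 -0.027  0.026] rot [ 0.02  0.   10.06]
```

Emit:
play_rows(dp=[[0,0,0],[0,0,0],[0,0,0],[0,0,0],[0,0,0]], rot=[[0,0,1.15],[0,0,2.3],[0,0,3.45],[0,0,4.6],[0,0,5.7]])

```text
clock: 4.17
eef_pos: [494.6, -33.1, 130.7]
tcp_rot: [3.141, 0.0, 1.451]
contact_force: [-0.4, 0.0, -1.5]
opening: 0.396
grasp_force: 0.0
```

Emit:
play_rows(dp=[[0,0,0],[0,0,0],[0,0,0],[0,0,0],[0,0,0]], rot=[[0,0,1.15],[0,0,2.3],[0,0,3.45],[0,0,4.6],[0,0,5.7]])

```text
clock: 4.58
eef_pos: [494.6, -33.1, 130.7]
tcp_rot: [3.141, -0.001, 0.854]
contact_force: [-0.0, -0.1, -0.1]
opening: 0.399
grasp_force: 0.0
```

```bash
python3 go.py 493.1 -33.4 131 0.9; python3 - <<'E'
from h import *
from rig import optics
f=optics.grab_frame("side");a=f["color"][:,:,::-1];b=cv2.imread("pics/side0.png")
cv2.imwrite("pics/side3.png",np.hstack([cv2.resize(q[180:230,290:325],(400,571),interpolation=2) for q in(b,a)]))
E
```

```text
t 4.58 pos [494.6 -33.1 130.7] rot [ 3.141e+00 -1.000e-03  8.540e-01] F [-0.  -0.1 -0.1] M [0.   0.   0.02] open 0.399 gf 0.0 q [-0.07  0.28  2.   -0.    0.86  0.65]
dp [-0.03  -0.023 -0.007] rot [ 0.01 -0.   -0.44]
```

View pics/side3.png

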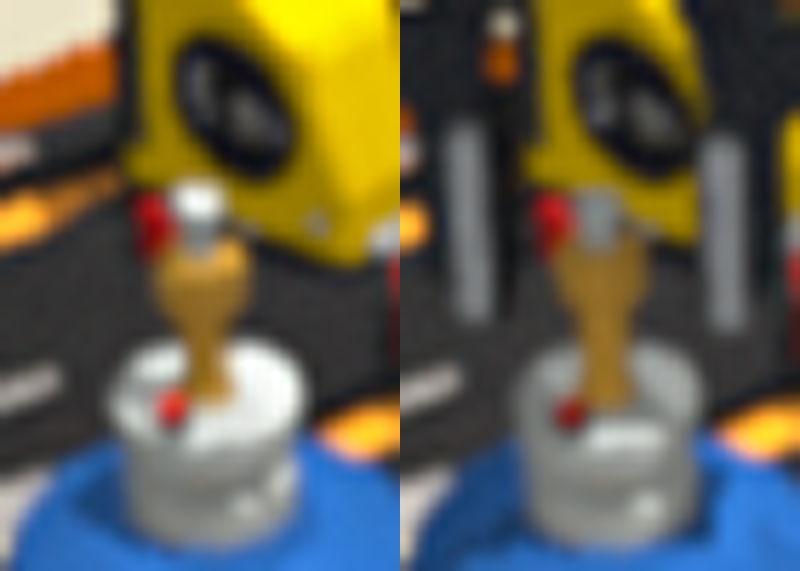

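The nut appears about 1 px higher than before, and the pads still straddle it. I'll do the second grip.

Emit:
play_rows(dp=[[-0.03,-0.02,0],[-0.03,-0.02,0],[-0.03,-0.02,0],[-0.03,-0.02,0],[-0.03,-0.02,0]], rot=[[0,0,0],[0,0,0],[0,0,0],[0,0,0],[0,0,0]], fingers=0.0, grip_force=30)

```text
clock: 5.05
eef_pos: [492.9, -33.5, 130.5]
tcp_rot: [3.141, -0.0, 0.864]
contact_force: [-0.6, -1.4, 1.7]
opening: 0.133
grasp_force: 29.2
```

Emit:
play_rows(dp=[[0,0,-0.005],[0,0,-0.01],[0,0,-0.015],[0,0,-0.021],[0,0,-0.026]], rot=[[0,0,-1],[0,0,-2],[0,0,-3],[0,0,-4],[0,0,-5]])

```text
clock: 5.47
eef_pos: [492.9, -33.5, 131.5]
tcp_rot: [3.141, 0.0, 1.392]
contact_force: [-1.2, -1.7, 0.9]
opening: 0.135
grasp_force: 29.2
```

```bash
python3 go.py 493.1 -33.4 131 0.9
```

```text
t 5.47 pos [492.9 -33.5 131.5] rot [3.141 0.    1.392] F [-1.2 -1.7  0.9] M [-0.24 -0.04 -0.06] open 0.135 gf 29.2 q [-0.07  0.28  2.   -0.    0.86  0.11]
dp [0.003 0.004 0.014] rot [0.  0.  4.7]
```

Emit:
play_rows(dp=[[0,0,-0.005],[0,0,-0.01],[0,0,-0.015],[0,0,-0.021],[0,0,-0.026]], rot=[[0,0,-1],[0,0,-2],[0,0,-3],[0,0,-4],[0,0,-5]])

```text
clock: 5.88
eef_pos: [493.0, -33.5, 132.6]
tcp_rot: [3.141, 0.0, 1.916]
contact_force: [0.4, -0.7, -0.1]
opening: 0.131
grasp_force: 29.2
```

```bash
python3 go.py 493.1 -33.4 131 0.9
```

```text
t 5.88 pos [493.  -33.5 132.6] rot [3.141 0.    1.916] F [ 0.4 -0.7 -0.1] M [-0.22  0.02 -0.05] open 0.131 gf 29.2 q [-0.07  0.28  2.   -0.    0.86 -0.42]
dp [0.001 0.004 0.04 ] rot [0.  0.  9.7]
```

Emit:
play_rows(dp=[[0,0,0],[0,0,0],[0,0,0]], rot=[[0,0,0],[0,0,0],[0,0,0]], fingers=0.4)

```text
clock: 6.13
eef_pos: [492.6, -33.3, 132.4]
tcp_rot: [-3.141, -0.0, 1.907]
contact_force: [-0.8, 0.7, -0.3]
opening: 0.401
grasp_force: 0.0
```

Emit:
play_rows(dp=[[0,0,0],[0,0,0],[0,0,0],[0,0,0],[0,0,0]], rot=[[0,0,1.15],[0,0,2.3],[0,0,3.45],[0,0,4.6],[0,0,5.7]])

```text
clock: 6.55
eef_pos: [492.6, -33.3, 132.4]
tcp_rot: [-3.141, -0.0, 1.304]
contact_force: [0.7, 0.5, 0.6]
opening: 0.4
grasp_force: 0.0
```

Emit:
play_rows(dp=[[0,0,0],[0,0,0],[0,0,0],[0,0,0],[0,0,0]], rot=[[0,0,1.15],[0,0,2.3],[0,0,3.45],[0,0,4.6],[0,0,4.6]])

```text
clock: 6.97
eef_pos: [492.7, -33.3, 132.4]
tcp_rot: [-3.141, 0.0, 0.823]
contact_force: [0.0, 0.1, -0.1]
opening: 0.408
grasp_force: 0.0
```

Emit:
play_rows(dp=[[0,0,0],[0,0,0],[0,0,0],[0,0,0],[0,0,0]], rot=[[0,0,0],[0,0,0],[0,0,0],[0,0,0],[0,0,0]], fingers=0.0)

```text
clock: 7.38
eef_pos: [492.8, -33.4, 132.5]
tcp_rot: [3.141, -0.0, 0.832]
contact_force: [0.3, -1.2, 1.0]
opening: 0.133
grasp_force: 29.2
```

Emit:
play_rows(dp=[[0,0,-0.003],[0,0,-0.005],[0,0,-0.008],[0,0,-0.011],[0,0,-0.013]], rot=[[0,0,-0.5],[0,0,-1],[0,0,-1.5],[0,0,-2],[0,0,-2.5]])

```text
clock: 7.8
eef_pos: [492.9, -33.4, 133.0]
tcp_rot: [3.141, -0.0, 1.096]
contact_force: [0.2, -0.9, 0.0]
opening: 0.132
grasp_force: 29.2
```

```bash
python3 go.py 493.1 -33.4 131 0.9
```

```text
t 7.8 pos [492.9 -33.4 133. ] rot [ 3.141 -0.     1.096] F [ 0.2 -0.9  0. ] M [-0.2  -0.1   0.01] open 0.132 gf 29.2 q [-0.07  0.28  2.   -0.    0.87  0.4 ]
dp [0.003 0.004 0.051] rot [ 0.   -0.    1.87]
```

Emit:
play_rows(dp=[[0,0,-0.003],[0,0,-0.005],[0,0,-0.008],[0,0,-0.01],[0,0,-0.01]], rot=[[0,0,-0.5],[0,0,-1],[0,0,-1.5],[0,0,-2],[0,0,-2.5]])

```text
clock: 8.22
eef_pos: [492.9, -33.4, 133.5]
tcp_rot: [3.141, 0.0, 1.358]
contact_force: [-0.0, -1.5, -0.4]
opening: 0.131
grasp_force: 29.2
```

```bash
python3 go.py 493.1 -33.4 131 0.9
```

```text
t 8.22 pos [492.9 -33.4 133.5] rot [3.141 0.    1.358] F [-0.  -1.5 -0.4] M [-0.21 -0.05 -0.17] open 0.131 gf 29.2 q [-0.07  0.28  2.   -0.    0.87  0.14]
dp [0.002 0.006 0.061] rot [ 0.   -0.    4.37]
```

Emit:
play_rows(dp=[[0,0,0],[0,0,0],[0,0,0],[0,0,0]], rot=[[0,0,-0.5],[0,0,-1],[0,0,-1.5],[0,0,-1.5]])

```text
clock: 8.55
eef_pos: [492.9, -33.6, 133.3]
tcp_rot: [3.141, 0.0, 1.515]
contact_force: [1.2, -2.1, -1.9]
opening: 0.131
grasp_force: 29.3
```

```bash
python3 go.py 493.1 -33.4 131 0.9
```

```text
t 8.55 pos [492.9 -33.6 133.3] rot [3.141 0.    1.515] F [ 1.2 -2.1 -1.9] M [-0.48 -0.27  0.01] open 0.131 gf 29.3 q [-0.07  0.28  2.   -0.    0.87 -0.01]
dp [0.007 0.005 0.058] rot [0.   0.   5.87]
```

Emit:
play_rows(dp=[[0,0,0],[0,0,0]], rot=[[0,0,-0.8],[0,0,-1.6]])

```text
clock: 8.72
eef_pos: [492.9, -33.6, 133.4]
tcp_rot: [3.141, 0.0, 1.681]
contact_force: [1.4, -2.9, 0.4]
opening: 0.127
grasp_force: 29.4
```

```bash
cat >> go.py <<'E'
print("eff6",s["joint_efforts"][5].round(3))
E
python3 go.py 493.1 -33.4 131 0.9
```

```text
t 8.72 pos [492.9 -33.6 133.4] rot [3.141 0.    1.681] F [ 1.4 -2.9  0.4] M [-0.53 -0.17 -0.  ] open 0.127 gf 29.4 q [-0.07  0.28  2.   -0.    0.87 -0.18]
dp [0.005 0.005 0.06 ] rot [0.   0.   7.46]
eff6 1.886
```

Emit:
play_rows(dp=[[0,0,0],[0,0,0]], rot=[[0,0,-0.8],[0,0,-1.6]])

```text
clock: 8.88
eef_pos: [493.0, -33.6, 133.5]
tcp_rot: [3.141, 0.0, 1.849]
contact_force: [-0.6, 1.6, 1.0]
opening: 0.134
grasp_force: 29.4
```

```bash
python3 go.py 493.1 -33.4 131 0.9
```

```text
t 8.88 pos [493.  -33.6 133.5] rot [3.141 0.    1.849] F [-0.6  1.6  1. ] M [0.44 0.13 0.01] open 0.134 gf 29.4 q [-0.07  0.28  2.   -0.    0.87 -0.35]
dp [0.004 0.003 0.063] rot [0.01 0.   9.06]
eff6 1.433
```

Emit:
play_rows(dp=[[0,0,0],[0,0,0],[0,0,-0.8],[0,0,-1.6],[0,0,-1.6]], rot=[[0,0,0],[0,0,0],[0,0,0],[0,0,0],[0,0,0]], fingers=0.5)

```text
clock: 9.3
eef_pos: [495.7, -33.4, 202.4]
tcp_rot: [3.135, 0.002, 1.843]
contact_force: [1.8, 0.5, 0.6]
opening: 0.499
grasp_force: 0.0
```

```bash
python3 go.py 493.1 -33.4 131 0.9; python3 - <<'E'
from h import *
from rig import optics
f=optics.grab_frame("side");a=f["color"][:,:,::-1];b=cv2.imread("pics/side0.png");cv2.imwrite("pics/raw4.png",a)
for q in(b,a):
    h=cv2.cvtColor(q,cv2.COLOR_BGR2HSV); m=cv2.inRange(h,(8,90,60),(26,255,255))
    print([int((m[v,300:316]>0).sum()) for v in range(190,216)])
cv2.imwrite("pics/side4.png",np.hstack([cv2.resize(q[180:230,290:325],(400,571),interpolation=0) for q in(b,a)]))
E
```

```text
t 9.3 pos [495.7 -33.4 202.4] rot [3.135e+00 2.000e-03 1.843e+00] F [1.8 0.5 0.6] M [ 0.02 -0.04  0.03] open 0.499 gf 0.0 q [-0.07  0.18  1.94  0.    1.02 -0.34]
dp [ 0.022 -0.074  1.784] rot [ 0.07 -0.01  9.01]
eff6 -0.037
[5, 6, 8, 8, 10, 13, 11, 6, 6, 6, 5, 7, 9, 9, 9, 9, 8, 7, 6, 4, 4, 3, 4, 4, 4, 0]
[5, 6, 8, 9, 11, 13, 11, 6, 6, 8, 13, 11, 9, 9, 8, 7, 5, 6, 6, 4, 4, 3, 4, 4, 4, 1]
```

View pics/side4.png

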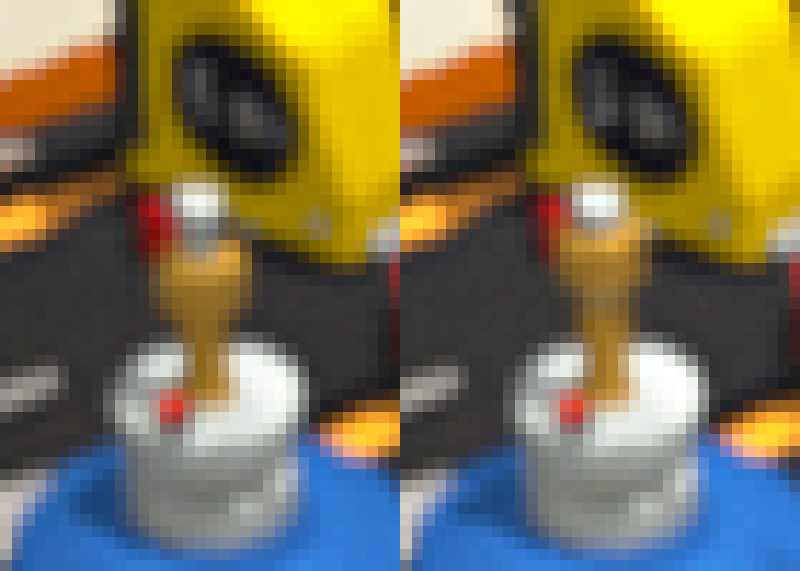

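The nut has risen about 2 px (roughly 5 mm), so it is at its stop. The pin head is still at about (307,196) and the tell-tale is up. Next I'll shut the fingers and approach the pin.

Emit:
play_rows(dp=[[0,0,0],[0,0,0],[0,0,0],[0,0,0],[0,0,0]], rot=[[0,0,0],[0,0,0],[0,0,0],[0,0,0],[0,0,0]], fingers=0.0)

```text
clock: 9.77
eef_pos: [492.3, -33.3, 196.6]
tcp_rot: [-3.14, -0.001, 1.846]
contact_force: [0.5, 0.2, 0.4]
opening: 0.001
grasp_force: 0.0
```

```bash
python3 go.py 493.1 -33.5 164 1.84
```

```text
t 9.77 pos [492.3 -33.3 196.6] rot [-3.140e+00 -1.000e-03  1.846e+00] F [0.5 0.2 0.4] M [-0.04 -0.01 -0.03] open 0.001 gf 0.0 q [-0.07  0.19  1.94  0.    1.01 -0.35]
dp [-0.011  0.019  0.815] rot [-0.01 -0.01  0.06]
eff6 0.01
```

Emit:
play_rows(dp=[[-0.01,0.02,0.4],[-0.01,0.02,0.8],[-0.01,0.02,0.8],[-0.01,0.02,0.8],[-0.01,0.02,0.8]], rot=[[0,0,0],[0,0,0],[0,0,0],[0,0,0],[0,0,0]])

```text
clock: 10.18
eef_pos: [493.8, -33.5, 165.8]
tcp_rot: [-3.142, -0.0, 1.847]
contact_force: [0.5, 0.2, -0.6]
opening: -0.001
grasp_force: 0.0
```

```bash
python3 go.py 493.1 -33.5 155 1.84
```

```text
t 10.18 pos [493.8 -33.5 165.8] rot [-3.142 -0.     1.847] F [ 0.5  0.2 -0.6] M [0.02 0.02 0.02] open -0.001 gf 0.0 q [-0.07  0.23  1.97  0.    0.94 -0.35]
dp [ 0.006 -0.017  0.269] rot [-0.   -0.    0.06]
eff6 0.002
```

Emit:
play_rows(dp=[[0,0,0.03],[0,0,0.06],[0,0,0.09],[0,0,0.12],[0,0,0.13]], rot=[[0,0,0],[0,0,0],[0,0,0],[0,0,0],[0,0,0]])

```text
clock: 10.6
eef_pos: [493.6, -33.5, 160.2]
tcp_rot: [3.142, 0.0, 1.847]
contact_force: [-0.0, 0.5, 0.6]
opening: 0.0
grasp_force: 0.0
```

Emit:
play_rows(dp=[[0,0,0.02],[0,0,0.04],[0,0,0.05],[0,0,0.05]], rot=[[0,0,0],[0,0,0],[0,0,0],[0,0,0]])

```text
clock: 10.93
eef_pos: [493.6, -33.5, 158.1]
tcp_rot: [-3.141, -0.0, 1.847]
contact_force: [0.1, 0.4, 0.3]
opening: 0.003
grasp_force: 0.0
```

Emit:
play_rows(dp=[[0,0,0.02],[0,0,0.04],[0,0,0.05],[0,0,0.05]], rot=[[0,0,0],[0,0,0],[0,0,0],[0,0,0]])

```text
clock: 11.27
eef_pos: [493.5, -33.5, 156.1]
tcp_rot: [-3.141, -0.0, 1.847]
contact_force: [1.2, -0.6, -0.7]
opening: -0.004
grasp_force: 0.0
```

Emit:
play_rows(dp=[[0,0,0.02],[0,0,0.04],[0,0,0.05],[0,0,0.05]], rot=[[0,0,0],[0,0,0],[0,0,0],[0,0,0]])

```text
clock: 11.6
eef_pos: [493.5, -33.5, 154.1]
tcp_rot: [-3.141, -0.0, 1.847]
contact_force: [-0.8, 0.0, -0.5]
opening: 0.001
grasp_force: 0.0
```

Emit:
play_rows(dp=[[0,0,0.02],[0,0,0.035],[0,0,0.035],[0,0,0.035]], rot=[[0,0,0],[0,0,0],[0,0,0],[0,0,0]])

```text
clock: 11.93
eef_pos: [493.8, -33.5, 152.9]
tcp_rot: [3.141, 0.0, 1.847]
contact_force: [-0.4, -0.3, 2.0]
opening: -0.002
grasp_force: 1.1
```

Contact is at about z=153.3, so home should be near 148.3.

Emit:
play_rows(dp=[[0,0,0.02],[0,0,0.04],[0,0,0.05],[0,0,0.05]], rot=[[0,0,0],[0,0,0],[0,0,0],[0,0,0]])

```text
clock: 12.27
eef_pos: [493.7, -33.5, 150.9]
tcp_rot: [3.141, 0.0, 1.847]
contact_force: [-0.2, -0.2, 4.3]
opening: 0.002
grasp_force: 2.1
```

Emit:
play_rows(dp=[[0,0,0.02],[0,0,0.03],[0,0,0.03],[0,0,0.03]], rot=[[0,0,0],[0,0,0],[0,0,0],[0,0,0]])

```text
clock: 12.6
eef_pos: [493.7, -33.5, 149.7]
tcp_rot: [3.141, 0.0, 1.847]
contact_force: [-0.7, -0.4, 4.1]
opening: 0.0
grasp_force: 2.5
```

```bash
python3 go.py 493.1 -33.5 149 1.84
```

```text
t 12.6 pos [493.7 -33.5 149.7] rot [3.141 0.    1.847] F [-0.7 -0.4  4.1] M [0.05 0.14 0.02] open 0.0 gf 2.5 q [-0.07  0.25  1.98 -0.    0.9  -0.35]
dp [ 0.005 -0.015  0.017] rot [0.   0.   0.07]
eff6 0.0
```

Now steps of 0.4 mm.

Emit:
play_rows(dp=[[0,0,0.01],[0,0,0.02],[0,0,0.02]], rot=[[0,0,0],[0,0,0],[0,0,0]])

```text
clock: 12.85
eef_pos: [493.8, -33.5, 148.9]
tcp_rot: [3.141, 0.0, 1.847]
contact_force: [-0.8, 0.4, 5.7]
opening: 0.001
grasp_force: 2.9
```

Emit:
play_rows(dp=[[0,0,0.01],[0,0,0.01],[0,0,0.01]], rot=[[0,0,0],[0,0,0],[0,0,0]])

```text
clock: 13.1
eef_pos: [493.8, -33.5, 148.5]
tcp_rot: [3.141, 0.0, 1.847]
contact_force: [-0.9, 0.1, 5.7]
opening: 0.003
grasp_force: 3.0
```

```bash
python3 go.py 493.1 -33.5 149 1.84
```

```text
t 13.1 pos [493.8 -33.5 148.5] rot [3.141 0.    1.847] F [-0.9  0.1  5.7] M [0.   0.23 0.02] open 0.003 gf 3.0 q [-0.07  0.26  1.98 -0.    0.9  -0.35]
dp [ 0.005 -0.016 -0.012] rot [0.   0.   0.07]
eff6 0.0
```

Emit:
play_rows(dp=[[0,0,0.007],[0,0,0.007],[0,0,0.007]], rot=[[0,0,0],[0,0,0],[0,0,0]])

```text
clock: 13.35
eef_pos: [493.8, -33.5, 148.3]
tcp_rot: [3.141, 0.0, 1.847]
contact_force: [-0.9, -0.6, 6.9]
opening: -0.002
grasp_force: 3.1
```

```bash
python3 go.py 493.1 -33.5 149 1.84
```

```text
t 13.35 pos [493.8 -33.5 148.3] rot [3.141 0.    1.847] F [-0.9 -0.6  6.9] M [0.01 0.18 0.02] open -0.002 gf 3.1 q [-0.07  0.26  1.98 -0.    0.9  -0.35]
dp [ 0.006 -0.016 -0.018] rot [0.   0.   0.06]
eff6 0.0
```

Emit:
play_rows(dp=[[0,0,0.007],[0,0,0.007],[0,0,0.007]], rot=[[0,0,0],[0,0,0],[0,0,0]])

```text
clock: 13.6
eef_pos: [493.8, -33.5, 148.1]
tcp_rot: [3.141, 0.0, 1.847]
contact_force: [-1.3, 0.2, 7.1]
opening: -0.003
grasp_force: 3.7
```

```bash
python3 go.py 493.1 -33.5 149 1.84
```

```text
t 13.6 pos [493.8 -33.5 148.1] rot [3.141 0.    1.847] F [-1.3  0.2  7.1] M [-0.02  0.19 -0.07] open -0.003 gf 3.7 q [-0.07  0.26  1.99  0.    0.9  -0.35]
dp [ 0.006 -0.017 -0.022] rot [0.   0.   0.07]
eff6 0.0
```

Emit:
play_rows(dp=[[0,0,0.007],[0,0,0.007],[0,0,0.007]], rot=[[0,0,0],[0,0,0],[0,0,0]])

```text
clock: 13.85
eef_pos: [493.9, -33.5, 148.0]
tcp_rot: [3.141, 0.0, 1.847]
contact_force: [-1.0, 1.1, 9.1]
opening: 0.004
grasp_force: 4.9
```

```bash
python3 go.py 493.1 -33.5 149 1.84
```

```text
t 13.85 pos [493.9 -33.5 148. ] rot [3.141 0.    1.847] F [-1.   1.1  9.1] M [0.01 0.36 0.07] open 0.004 gf 4.9 q [-0.07  0.26  1.99  0.    0.9  -0.35]
dp [ 0.006 -0.018 -0.024] rot [0.   0.   0.07]
eff6 0.0
```

The force is climbing faster than the spring rate, so the pin is at the hard stop with about 9 N. I'll hold for just over a second.

Emit:
play_rows(dp=[[0,0,0.003],[0,0,0.003],[0,0,0.003],[0,0,0.003],[0,0,0.003]], rot=[[0,0,0],[0,0,0],[0,0,0],[0,0,0],[0,0,0]])

```text
clock: 14.27
eef_pos: [493.9, -33.5, 148.0]
tcp_rot: [3.141, 0.0, 1.847]
contact_force: [-1.9, -0.1, 10.4]
opening: 0.0
grasp_force: 5.4
```

Emit:
play_rows(dp=[[0,0,0],[0,0,0],[0,0,0],[0,0,0],[0,0,0]], rot=[[0,0,0],[0,0,0],[0,0,0],[0,0,0],[0,0,0]])

```text
clock: 14.68
eef_pos: [493.9, -33.5, 148.0]
tcp_rot: [3.141, 0.0, 1.847]
contact_force: [-2.6, -0.0, 10.9]
opening: 0.002
grasp_force: 5.4
```

Emit:
play_rows(dp=[[0,0,0],[0,0,0],[0,0,0],[0,0,0],[0,0,0]], rot=[[0,0,0],[0,0,0],[0,0,0],[0,0,0],[0,0,0]])

```text
clock: 15.1
eef_pos: [493.9, -33.6, 148.0]
tcp_rot: [3.141, 0.0, 1.847]
contact_force: [-3.2, 0.3, 9.8]
opening: -0.001
grasp_force: 5.4
```

```bash
python3 - <<'E'
from h import *
from rig import optics
a=optics.grab_frame("side")["color"][:,:,::-1];b=cv2.imread("pics/raw4.png")
for q in(b,a):
    w=q[208:220,300:312].astype(int); print("red px",int(((w[...,2]>120)&(w[...,1]<90)).sum()))
cv2.imwrite("pics/side5.png",np.hstack([cv2.resize(q[180:230,290:325],(400,571),interpolation=0) for q in(b,a)]))
E
```

```text
red px 3
red px 0
```

View pics/side5.png

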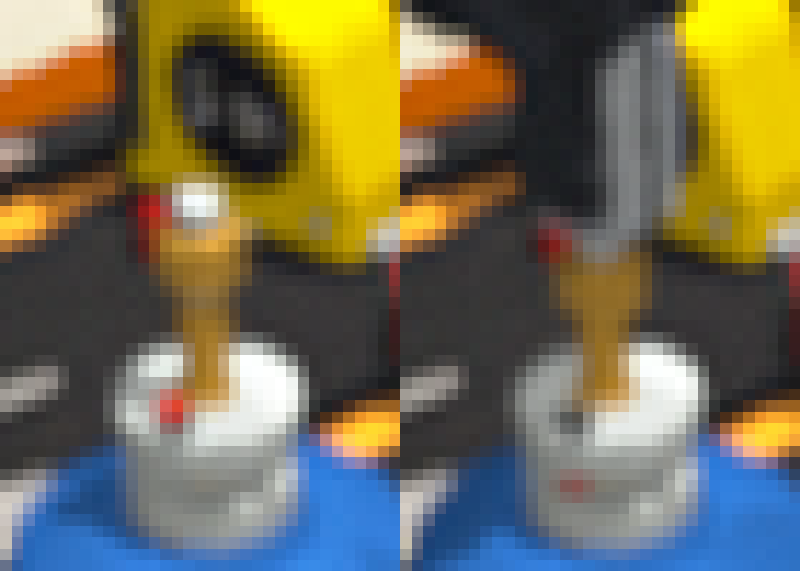

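The red spot at (305,215) on the flange is gone and shows below it, so the tell-tale has dropped. Next I'll rise slowly, then clear.

Emit:
play_rows(dp=[[0,0,-0.03],[0,0,-0.07],[0,0,-0.12],[0,0,-0.18],[0,0,-0.25]], rot=[[0,0,0],[0,0,0],[0,0,0],[0,0,0],[0,0,0]])

```text
clock: 15.57
eef_pos: [493.3, -33.5, 157.2]
tcp_rot: [-3.141, -0.0, 1.847]
contact_force: [0.8, 0.7, 0.2]
opening: 0.002
grasp_force: 0.0
```

Emit:
play_rows(dp=[[0,0,-0.5],[0,0,-1.2],[0,0,-1.5],[0,0,-1.5],[0,0,-1.5]], rot=[[0,0,0],[0,0,0],[0,0,0],[0,0,0],[0,0,0]])

```text
clock: 15.98
eef_pos: [493.7, -33.5, 217.7]
tcp_rot: [3.141, 0.0, 1.847]
contact_force: [0.5, 0.6, -0.5]
opening: -0.002
grasp_force: 0.0
```

```bash
python3 go.py 493.1 -33.5 149 1.84; python3 - <<'E'
from h import *
from rig import optics
a=optics.grab_frame("side")["color"][:,:,::-1];b=cv2.imread("pics/raw4.png")
for q in(b,a):
    print("pin col",q[192:204,307].sum(1).tolist()); w=q[208:220,300:312].astype(int); print("red px",int(((w[...,2]>120)&(w[...,1]<90)).sum()))
E
```

```text
t 15.98 pos [493.7 -33.5 217.7] rot [3.141 0.    1.847] F [ 0.5  0.6 -0.5] M [-0.03  0.02  0.  ] open -0.002 gf 0.0 q [-0.07  0.16  1.92 -0.    1.06 -0.35]
dp [ 0.006 -0.017  1.717] rot [0.01 0.   0.07]
eff6 0.0
pin col [133, 194, 253, 385, 627, 751, 700, 490, 452, 441, 338, 309]
red px 3
pin col [128, 191, 252, 385, 621, 749, 697, 486, 452, 442, 342, 305]
red px 0
```

The pin is back up at its original height, the tell-tale is down, and the arm is clear.

```bash
python3 -c "
from rig import r
print(r.sign_off())"
```

```text
the job is handed in; nothing more can be done
None
```

The receiver is vented: the lock nut was unscrewed to its stop in three grips, the pin was held home for over a second at about 10 N so the tell-tale dropped, and the pin sprang back up; handed in at about 16 s with the arm clear.

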